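# Stack the bead tubs and boxes away on their mats

### The job

The craft session is over: pile the bead containers on the two cork mats. The three round tubs go on the round mat, largest at the bottom, then the medium one, then the smallest on top; the two square wooden boxes go on the square mat, the larger below and the smaller on it, both with their edges lined up with the mat's edges. Centre each one on what is under it, leave both piles standing upright, and do not disturb the jar, the bead tray or the scissors.

Things in the scene. Friction and masses are not known exactly. Their poses are not given: they have to be found in the camera images.
- tub_large_center (a point): The largest of three round bead tubs: a closed, rigid upright cylinder 68 mm in diameter and 40 mm high, clear sides with beads inside and a flat white lid as wide as the tub. Loose, standing on the table at the start, mass about 0.05 to 0.22 kg. The point is its centre, 20 mm above its underside; z is up.
- tub_medium_center (a point): The middle one of three round bead tubs: a closed, rigid upright cylinder 56 mm in diameter and 36 mm high, clear sides with beads inside and a flat white lid as wide as the tub. Loose, standing on the table at the start, mass about 0.05 to 0.22 kg. The point is its centre, 18 mm above its underside; z is up.
- tub_small_center (a point): The smallest of three round bead tubs: a closed, rigid upright cylinder 44 mm in diameter and 32 mm high, clear sides with beads inside and a flat white lid as wide as the tub. Loose, standing on the table at the start, mass about 0.05 to 0.22 kg. The point is its centre, 16 mm above its underside; z is up.
- box_large_center (a point): The larger of two square lidded wooden boxes: a closed, rigid box 66 x 66 mm and 38 mm high with a flat pale wooden lid flush with its sides. Loose, standing on the table at the start, mass about 0.05 to 0.2 kg. The point is its centre, 19 mm above its underside; x and y are square to its sides, z is up.
- box_small_center (a point): The smaller of two square lidded wooden boxes: a closed, rigid box 46 x 46 mm and 34 mm high with a flat pale wooden lid flush with its sides. Loose, standing on the table at the start, mass about 0.05 to 0.2 kg. The point is its centre, 17 mm above its underside; x and y are square to its sides, z is up.
- round_mat: Round flat cork mat, 110 mm in diameter and 4 mm thick, fixed to the table. Its origin is the centre of its underside, on the table top (height 0); z is up.
- square_mat: Square flat cork mat, 110 x 110 mm and 4 mm thick, fixed to the table. Its origin is the centre of its underside, on the table top; x and y are parallel to its edges, z is up.
- jar: Bystander: small closed glass jar with a black lid, 52 mm in diameter and 62 mm high, loose, standing on the table beyond the work. Origin at the centre of its underside.
- bead_tray: Bystander: low open white paper tray with beads in it, 110 x 65 mm (x, y) and 28 mm high, loose on the table. Origin at the centre of its underside.
- scissors: Bystander: pair of scissors with black handles lying on the table, about 160 mm long (x, the blade tips at +x) and up to 90 mm wide, 10 mm thick, loose. Origin near mid-length, on the table.
Not all that is in view belongs to the job. Leave any yellow look-alike of the part that bears box_large_center alone. Leave any green look-alike of the part that bears tub_large_center alone.

How it is judged:
By the outcome, as a careful person would: the job done as asked, in the order asked, and still so for the second after the job is handed in, with the robot touching nothing.
It also fails if it takes over 125 s, if anything falls off the work surface, if the arm or the gripper's body presses on something with over 40 N, if the wrist force passes 120 N, or if a joint passes its speed limit or range.

### The arm

A 7-joint arm with a two-finger parallel gripper is mounted at the origin on the work surface. World frame = base frame: x ahead of the robot, y to its left, z up, the work surface at z = 0. Lengths are in m, angles in rad, forces in N, time in s.
With the tool pointing down it reaches from about 0.4 to 0.925 m from the base axis. Payload 5.6 kg.
Tool frame: the origin (TCP) lies at the very end of the fingers, on their centre line; the grasp point (between the pads) lies 19 mm behind it (arm.grip_depth is the distance from the TCP to the grasp point, in m); x points along the fingers, y is the direction in which the jaws open and shut, and the axes are right-handed (so a half turn about x gives the same grasp; the last joint's range is limited). The gripper opens to 85 mm and grips with 20 to 120 N. Pads are 22 mm wide; open, the fingers measure 114 mm over their backs; the gripper's body (76 mm by 85 mm) begins 54 mm behind the grasp point. The pads swing forward as they close: fully open they stand 13 mm farther back than shut.
Start: joints at [-0.043, 0.468, -0.012, 1.603, 0.006, 1.071, -0.056], TCP at [0.65, -0, 0.231] pointing down, gripper open.
Joint ranges: [-2.53, 2.53], [-0.31, 2.02], [-1.57, 1.55], [0.28, 2.44], [-1.29, 4.43], [0.15, 1.84], [-2.92, 2.92]. Speed limits (rad/s): [2.57, 2.57, 3.14, 3.14, 3.14, 3.14, 3.14].

### API

Orientations are given as [roll, pitch, yaw] about the fixed x, y, z axes, in that order (R = Rz(yaw) Ry(pitch) Rx(roll)).
In Python, from cell import telemetry, imaging, workorder, arm gives the robot as it stands.
- The arm moves only by the tool arm_command, never from a script. Its argument "deltas" is one flat list of numbers, 4 for each row, row after row: the shift along the tool's x, y, z in mm, then the turn about the tool's x in degrees. A call has 1 to 10 rows; each row is the pose to reach, as a shift and turn from the pose commanded when the call began, along the tool's axes at that moment; what a row does not reach only later rows make up. A row lasts 1/10 s, in which the tool goes at most 50 mm and 8.59 degrees, less where a joint would pass 70% of its speed; a pose out of reach is approached as far as the arm can. A call with a gripper value outside its range is refused whole. "fingers" is the finger opening in mm, from 0 to 85.4, set as the call begins (left out, the last holds). The fingers move at their own pace and stop on an object; "squeeze" is the grip in N (left out, the last holds). Time passes only in rows, so rows that repeat a pose let the fingers close. It gives the time, the measured TCP pose, the force and the opening at its end, in the units of the state.
- telemetry.get_state(): the state, without advancing time (a new reading comes with each control period).
- imaging.grab_frame(name): name is "scene" or "side" or "wrist"; returns (picture, depth): 420x560x3 uint8, red, green, blue; 420x560 float32, m along the optical axis (not along the pixel's ray), 0 where there is no reading.
- imaging.get_calibration(name): a dict with "K" (3x3 intrinsics, pixels), "xyz" and "rotation" of the camera in the world; the wrist camera has in their place "hand_eye" (4x4, takes a point from camera to tool coordinates, whose origin is the TCP and whose axes are the tool frame's). Camera axes: x right, y down, z forward; pixel columns grow to the right and rows downward; lengths in m; the calibration is good to about 2 mm. A picture is of the moment at which its call begins: read the wrist's pose just before it. get_calibration takes no time and is no camera call.
- workorder.close_job(): hands the job in, once; it reports no verdict.
The state is a dict: "clock": time; "joints": joint angles; "dq": joint speeds; "joint_efforts": joint torques, N m; "ee_pos": TCP position; "eef_rot": TCP orientation; "force": force on the tool from outside, world axes, zero at the start; "moment": the same for the moment, N m; "opening": finger opening in m.
Only numpy, scipy, OpenCV 4.12 (cv2) and the standard library are available. Lean on these libraries where they do the work, as an engineer would, in place of code of your own. Each camera call takes 0.05 s, during which the arm holds its last target.

## Working session

There is one attempt and no reset: what is moved stays moved. The work goes in short steps, Python scripts to look and compute and a tool call to move; the robot and the scene stay as the last step left them, time stands still between calls to the robot, and variables do not carry over. Pictures are saved under pics/ and viewed, and the job is handed in when it is done.

Besides the shell and the picture viewer there is one more tool, called after "Emit:" in YAML: its name, and indented under it one key for each argument. arm_command: Moves the arm, as the interface text tells. Its arguments: {"type":"object","properties":{"deltas":{"type":"array"},"fingers":{"type":"number"},"squeeze":{"type":"number"}},"required":["deltas"]}

```bash
mkdir -p pics; ls
python3 - <<'E'
from cell import telemetry, imaging, workorder, arm
import cv2, numpy as np
s=telemetry.get_state(); print(s['clock'],s['ee_pos'],s['eef_rot'],s['opening'],s['force'])
for n in ['scene','side','wrist']:
    p,d=imaging.grab_frame(n); cv2.imwrite(f'pics/a_{n}.png',p[:,:,::-1]); np.savez(f'pics/a_{n}.npz',p=p,d=d)
    print(n,{k:np.round(v,4).tolist() for k,v in imaging.get_calibration(n).items()})
E
```

```text
pics
0.0 [ 6.49410399e-01 -5.77568459e-05  2.30291437e-01] [-1.50843372  1.56894582 -3.07927959] 0.08523875583808507 [0.00457306 0.58364241 0.16398349]
scene {'K': [[524.505, 0.0, 283.6437], [0.0, 524.505, 212.0357], [0.0, 0.0, 1.0]], 'xyz': [1.0444, 0.8289, 0.8518], 'rotation': [-2.27, 0.0242, 2.5718]}
side {'K': [[453.523, 0.0, 278.9964], [0.0, 453.523, 201.5859], [0.0, 0.0, 1.0]], 'xyz': [-0.1862, -0.7632, 0.8088], 'rotation': [-2.1818, 0.0202, -0.7817]}
wrist {'K': [[340.8078, 0.0, 281.3879], [0.0, 340.8078, 212.1119], [0.0, 0.0, 1.0]], 'hand_eye': [[-0.0013, -0.287, 0.9579, -0.1426], [1.0, -0.0001, 0.0013, -0.0006], [-0.0003, 0.9579, 0.287, -0.0742], [0.0, 0.0, 0.0, 1.0]]}
```

View pics/a_scene.png

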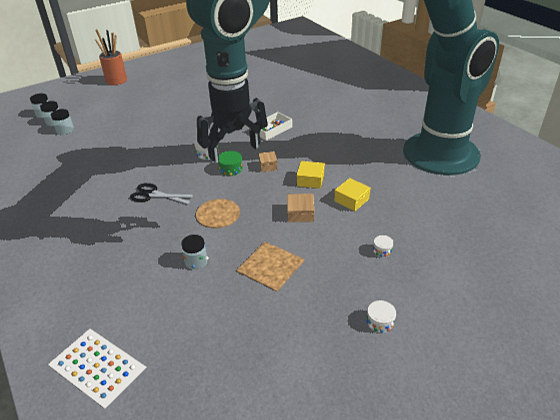

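View pics/a_side.png

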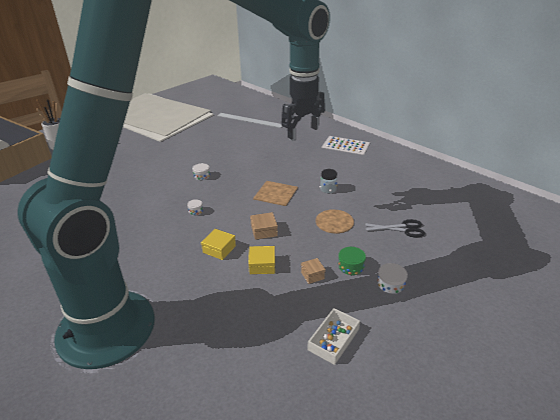

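View pics/a_wrist.png

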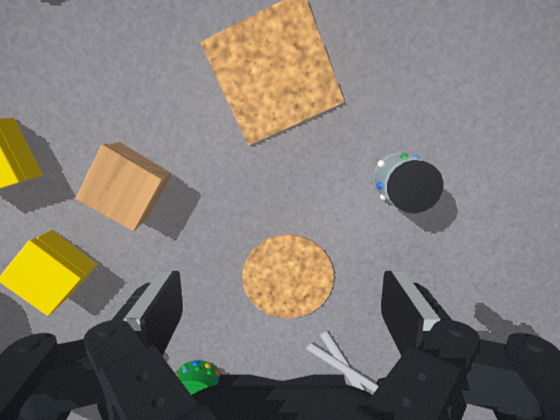

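```bash
cat > h.py <<'E'
import numpy as np, cv2
from scipy.spatial.transform import Rotation as R
from cell import telemetry, imaging
def rot(r): return R.from_euler('xyz',r).as_matrix()
def campose(name,st=None):
    c=imaging.get_calibration(name); K=np.array(c['K'])
    if name!='wrist': 
        T=np.eye(4);T[:3,:3]=rot(c['rotation']);T[:3,3]=c['xyz'];return K,T
    W=np.eye(4);W[:3,:3]=rot(st['eef_rot']);W[:3,3]=st['ee_pos'];return K,W@np.array(c['hand_eye'])
def world(d,K,T):
    v,u=np.mgrid[:d.shape[0],:d.shape[1]]
    P=np.stack([(u-K[0,2])/K[0,0]*d,(v-K[1,2])/K[1,1]*d,d],-1)
    W=P@T[:3,:3].T+T[:3,3]; W[d==0]=np.nan; return W
def cast(uv,K,T,z):
    uv=np.asarray(uv,float).reshape(-1,2)
    r=np.c_[(uv[:,0]-K[0,2])/K[0,0],(uv[:,1]-K[1,2])/K[1,1],np.ones(len(uv))]@T[:3,:3].T
    return (T[:3,3]+r*((z-T[2,3])/r[:,2])[:,None])[:,:2]
def proj(p,K,T):
    q=(np.asarray(p)-T[:3,3])@T[:3,:3]; return (K@q)[:2]/q[2]
def grab(name,tag):
    st=telemetry.get_state(); p,d=imaging.grab_frame(name)
    cv2.imwrite(f'pics/{tag}.png',p[:,:,::-1]); return p,d,*campose(name,st),st
def comps(mask,minA=60):
    n,l,s,c=cv2.connectedComponentsWithStats(mask.astype(np.uint8))
    return [(l==i,s[i],c[i]) for i in range(1,n) if s[i][4]>=minA]
def shape(m,K,T,z):
    c=max(cv2.findContours(m.astype(np.uint8),cv2.RETR_EXTERNAL,cv2.CHAIN_APPROX_NONE)[0],key=cv2.contourArea)
    c=cv2.convexHull(c); q=(cast(c,K,T,z)*1000).astype(np.float32)
    r=cv2.minAreaRect(q); e=cv2.minEnclosingCircle(q); 
    v,u=np.nonzero(m); cen=cast(np.c_[u,v],K,T,z).mean(0)*1000
    return r,e,cen
def report(name,p,d,K,T,mask,z,minA=60):
    for m,s,c in comps(mask,minA):
        r,e,cen=shape(m,K,T,z); col=np.median(p[m],0)
        print(name,'px',c.round().astype(int),'A',s[4],'rect c',np.round(r[0],1),'wh',np.round(r[1],1),'ang',round(r[2],1),'circ',np.round(e[0],1),'D',round(2*e[1],1),'mean',cen.round(1),'col',col.astype(int))
E
python3 - <<'E'
from h import *
for n in ['scene','side']:
    f=np.load(f'pics/a_{n}.npz');p,d=f['p'],f['d'];K,T=campose(n);W=world(d,K,T)
    ws=(W[...,0]>0.2)&(W[...,0]<1.05)&(abs(W[...,1])<.6)
    t=ws&(abs(W[...,2])<.01); print(n,'table z',np.median(W[t][:,2]),W[t][:,2].std())
    for z in (.032,.036,.040,.034,.038,.062):
        print('z',z); report(n,p,d,K,T,ws&(abs(W[...,2]-z)<.0025),z)
    hsv=cv2.cvtColor(p,cv2.COLOR_RGB2HSV)
    print('cork'); report(n,p,d,K,T,ws&(abs(W[...,2]-.004)<.006)&(hsv[...,1]>70),.004,200)
E
```

```text
scene table z 0.0016296733469053915 0.0020072361203510533
z 0.032
scene px [383 242] A 161 rect c [407.7 214.2] wh [46.4 40.3] ang 49.9 circ [408.4 213. ] D 48.5 mean [407.1 213.3] col [226 224 218]
z 0.036
scene px [267 157] A 137 rect c [ 449.3 -220.1] wh [53.2 46.1] ang 68.0 circ [ 448.2 -222. ] D 63.1 mean [ 449.  -222.3] col [189 152 106]
scene px [349 196] A 80 rect c [371.3  39.9] wh [34.  75.8] ang 42.2 circ [361.8  31.2] D 75.8 mean [369.2  40.7] col [165 144  48]
scene px [382 242] A 83 rect c [409.5 214. ] wh [38.1 33.8] ang 4.8 circ [409.7 214.8] D 40.0 mean [409.7 213.8] col [226 224 219]
scene px [381 312] A 447 rect c [543.7 365.2] wh [55.  54.7] ang 32.6 circ [543.8 365.1] D 57.2 mean [544.  365.4] col [226 224 219]
z 0.04
scene px [229 159] A 196 rect c [ 538.9 -270.1] wh [75.3 62.6] ang 67.3 circ [ 540.3 -270.3] D 76.7 mean [ 540.6 -269.7] col [ 49 141  67]
scene px [310 170] A 323 rect c [ 387.4 -102. ] wh [71.8 65.9] ang 46.0 circ [ 386.3 -103.3] D 92.4 mean [ 387.3 -101.9] col [227 203  62]
scene px [352 189] A 346 rect c [349.4  27.9] wh [69.1 67.8] ang 16.7 cir
[... 4479 characters left out ...]
172  66]
side px [351 256] A 256 rect c [ 535.6 -271.4] wh [67.5 66. ] ang 43.9 circ [ 536.7 -271.8] D 71.2 mean [ 535.3 -272.6] col [ 59 125  72]
side px [392 273] A 307 rect c [ 555.7 -379.2] wh [70.1 67.7] ang 14.0 circ [ 554.6 -380.5] D 72.9 mean [ 554.8 -380.4] col [121 118 118]
z 0.062
side px [329 173] A 104 rect c [772.1   2.9] wh [48.1 47. ] ang 43.3 circ [772.   3.] D 54.5 mean [772.5   2.7] col [49 48 50]
cork
side px [275 193] A 689 rect c [639.8 108.9] wh [114.1 111.5] ang 24.0 circ [639.6 108.3] D 151.8 mean [638.5 107.6] col [162 129  96]
side px [334 221] A 704 rect c [ 655.  -121.5] wh [105.1 107.9] ang 43.6 circ [ 654.9 -120.7] D 112.3 mean [ 654.  -121.8] col [162 129  96]
```

```bash
cat >> h.py <<'E'
def mv(x,y,z=None,phi=None,st=None):
    """delta for tool to world target (m); phi = angle of tool y in world, deg (mod 180 nearest)"""
    st=st or telemetry.get_state(); M=rot(st['eef_rot']); p=np.array(st['ee_pos'])
    t=np.array([x,y,p[2] if z is None else z])
    d=M.T@(t-p)*1000
    cur=np.degrees(np.arctan2(M[1,1],M[0,1])); turn=0
    if phi is not None:
        dphi=(phi-cur+90)%180-90; turn=-dphi
    return d.round(1),round(turn,1),'cur phi',round(cur,1),'j7',round(np.degrees(st['joints'][6]),1),'len',np.linalg.norm(d).round()
E
python3 - <<'E'
from h import *
st=telemetry.get_state();print(rot(st['eef_rot']).round(4)); print(st['clock'])
f=np.load('pics/a_wrist.npz');p,d=f['p'],f['d'];K,T=campose('wrist',st);W=world(d,K,T)
hsv=cv2.cvtColor(p,cv2.COLOR_RGB2HSV); z=W[...,2]
print('table',np.nanmedian(z[abs(z)<.01]))
report('cork',p,d,K,T,(abs(z-.004)<.008)&(hsv[...,1]>70),.004,800)
report('box',p,d,K,T,(abs(z-.038)<.003)&(hsv[...,1]>60),.038,400)
for n in ['scene','side']:
    f=np.load(f'pics/a_{n}.npz');p,d=f['p'],f['d'];K,T=campose(n);W=world(d,K,T);z=W[...,2]
    ws=(W[...,0]>0.2)&(W[...,0]<1.05)&(abs(W[...,1])<.6)
    report(n+' tray',p,d,K,T,ws&(z>.012)&(z<.03)&(W[...,1]<-.35)&(p.min(2)>100),.028,60)
    report(n+' sciss',p,d,K,T,ws&(z>.004)&(z<.02)&(W[...,1]<-.1)&(W[...,0]>.6)&(cv2.cvtColor(p,cv2.COLOR_RGB2HSV)[...,1]<60),.01,30)
    print(cast([[150,190],[190,200]] if n=='scene' else [[370,227],[415,228]],K,T,.005))
print(mv(.557,-.380,.18,-10))
E
```

```text
[[-1.4e-03  1.0e+00 -1.0e-04]
 [-1.0e-04 -1.0e-04 -1.0e+00]
 [-1.0e+00 -1.4e-03  1.0e-04]]
0.15
table 0.000399695783339149
cork px [273  69] A 12786 rect c [641.3 110.4] wh [110.4 110.9] ang 23.9 circ [640.9 110.2] D 154.2 mean [641.2 112.5] col [214 163 105]
cork px [287 276] A 5994 rect c [ 656.5 -117.8] wh [109.4 110.1] ang 0.0 circ [ 656.6 -118.4] D 111.1 mean [ 656.5 -116.9] col [218 165 107]
box px [  7 171] A 507 rect c [381.  19.] wh [45.8 19.5] ang 76.7 circ [371.5  21.2] D 45.8 mean [376.9  16.6] col [238 213   0]
box px [118 188] A 4190 rect c [485.4  -2.2] wh [66.3 66.1] ang 57.5 circ [485.3  -2.6] D 91.4 mean [485.3  -1.3] col [211 164 113]
box px [ 39 278] A 3323 rect c [ 385.4 -102.3] wh [68.4 65.8] ang 46.2 circ [ 385.7 -102.3] D 90.7 mean [ 385.1 -101.6] col [240 216   0]
scene tray px [279 122] A 227 rect c [ 326.  -379.2] wh [102.   88.2] ang 9.9 circ [ 326.3 -377.1] D 126.0 mean [ 312.8 -374.8] col [212 212 199]
scene sciss px [147 141] A 34 rect c [ 679.9 -537.8] wh [70.2 18.7] ang 78.3 circ [ 683.6 -538.5] D 70.5 mean [ 682.2 -534.8] col [127 129 133]
scene scis
[... 2391 characters left out ...]
[ 857.4 -230.3] col [76 78 80]
[[ 0.76375102 -0.30815401]
 [ 0.6931427  -0.20823827]]
side tray px [390 285] A 92 rect c [ 526.  -392.8] wh [30.8 57.2] ang 26.1 circ [ 536.6 -387.7] D 57.5 mean [ 526.5 -393.8] col [129 132 133]
side tray px [333 336] A 583 rect c [ 325.5 -387.9] wh [123.   70.2] ang 11.0 circ [ 325.4 -389.8] D 131.5 mean [ 320.4 -391.7] col [176 172 166]
side sciss px [399 227] A 398 rect c [ 741.5 -264.5] wh [ 81.9 161.5] ang 43.7 circ [ 741.1 -266.4] D 163.8 mean [ 751.2 -277.5] col [83 83 87]
[[ 0.70053951 -0.21403907]
 [ 0.7841923  -0.30803437]]
(array([ 50.7, -92.5, 380. ]), np.float64(10.0), 'cur phi', np.float64(-0.0), 'j7', np.float64(-3.2), 'len', np.float64(394.0))
```

Emit:
arm_command:
  deltas: [5,-5,20,8,15,-14,60,16,25,-26,105,24,35,-38,155,32,45,-50,205,40,55,-62,255,48,65,-75,305,56,77,-85,350,64,85,-91,372,72,90,-93,380,80]
  fingers: 85.4
  squeeze: 20

```text
clock: 1.15
ee_pos: [0.5535, -0.3853, 0.1401]
eef_rot: [0.505, 1.567, -2.475]
force: [0.1, 0.5, 0.7]
opening: 0.0854
```

Run:
```python
from h import *
p,d,K,T,st=grab('wrist','b1'); W=world(d,K,T); z=W[...,2]
print(st['clock'],st['ee_pos'],rot(st['eef_rot']).round(3).tolist(),st['force'])
report('lid',p,d,K,T,(abs(z-.04)<.003),.040,300)
print(mv(.556,-.380,.006,-80))
```

```text
1.15 [ 0.5534608  -0.38530828  0.14013104] [[-0.003, 0.161, -0.987], [-0.002, -0.987, -0.161], [-1.0, 0.002, 0.003]] [0.06543179 0.47958026 0.70441947]
lid px [276 205] A 6212 rect c [ 557.  -379.9] wh [67.1 66.7] ang 51.5 circ [ 556.8 -379.5] D 67.8 mean [ 557.8 -379.6] col [194 188 184]
lid px [128 206] A 6291 rect c [ 538.8 -271.9] wh [66.9 67.7] ang 40.4 circ [ 539.  -271.9] D 68.3 mean [ 539.7 -271.8] col [ 74 216 110]
(array([133.3,  -4. ,  -3.5]), np.float64(-1.0), 'cur phi', np.float64(-81.0), 'j7', np.float64(-37.7), 'len', np.float64(133.0))
```

View pics/b1.png

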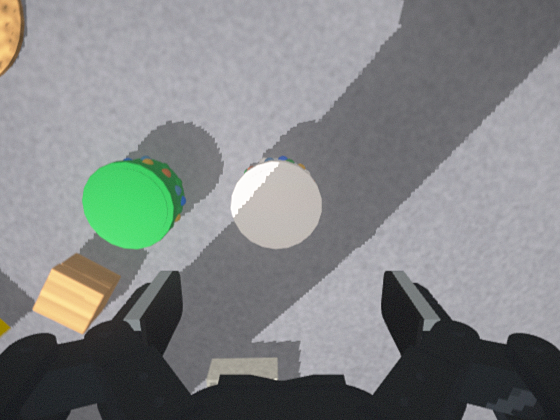

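Emit:
arm_command:
  deltas: [40,0,0,0,60,0,0,0,60,0,0,0]

```text
clock: 1.5
ee_pos: [0.5554, -0.3774, 0.0778]
eef_rot: [-0.822, 1.564, 2.497]
force: [-0.1, -0.4, -0.4]
opening: 0.0852
```

Run:
```python
from h import *
print(mv(.557,-.380,.006,-80))
```

```text
(array([71.7,  3.2, -1.4]), np.float64(0.2), 'cur phi', np.float64(-79.8), 'j7', np.float64(-35.9), 'len', np.float64(72.0))
```

Emit:
arm_command:
  deltas: [30,0,0,0,55,0,0,0,68,0,0,0,72,0,0,0,72,0,0,0,72,0,0,0]

```text
clock: 2.1
ee_pos: [0.558, -0.3807, 0.0109]
eef_rot: [2.403, 1.568, -0.564]
force: [0.4, -0.7, -0.4]
opening: 0.0856
```

Run:
```python
from h import *
print(mv(.557,-.380,.006,-80),telemetry.get_state()['force'])
```

```text
(array([ 4.9, -0.8,  0.8]), np.float64(0.0), 'cur phi', np.float64(-80.0), 'j7', np.float64(-34.4), 'len', np.float64(5.0)) [ 0.43088675 -0.74818763 -0.35126471]
```

Good. Light squeeze to centre, then release and turn 90°.

Emit:
arm_command:
  deltas: [3,0,0,0,3,0,0,0,3,0,0,0,3,0,0,0,3,0,0,0]
  fingers: 40
  squeeze: 20

```text
clock: 2.6
ee_pos: [0.5577, -0.3806, 0.0073]
eef_rot: [2.402, 1.569, -0.565]
force: [-0.2, -0.8, 6.0]
opening: 0.0675
```

Emit:
arm_command:
  deltas: [0,0,0,0,0,0,0,0,0,0,0,0]
  fingers: 85.4

```text
clock: 2.9
ee_pos: [0.5565, -0.3797, 0.0057]
eef_rot: [-0.747, 1.57, 2.57]
force: [0.1, -0.3, -0.3]
opening: 0.0852
```

Emit:
arm_command:
  deltas: [0,0,0,-8,0,0,0,-16,0,0,0,-24,0,0,0,-32,0,0,0,-40,0,0,0,-48,0,0,0,-56,0,0,0,-64,0,0,0,-72,0,0,0,-80]

```text
clock: 3.9
ee_pos: [0.5566, -0.3799, 0.0059]
eef_rot: [-1.973, 1.57, 2.745]
force: [0.5, -0.0, 0.5]
opening: 0.0854
```

Emit:
arm_command:
  deltas: [0,0,0,-6,0,0,0,-10,0,0,0,-10]

```text
clock: 4.2
ee_pos: [0.5565, -0.3801, 0.0059]
eef_rot: [-2.6, 1.57, 2.286]
force: [0.1, -0.5, -0.9]
opening: 0.0853
```

Emit:
arm_command:
  deltas: [0,0,0,0,0,0,0,0,0,0,0,0,0,0,0,0,0,0,0,0]
  fingers: 40
  squeeze: 35

```text
clock: 4.7
ee_pos: [0.557, -0.3801, 0.0063]
eef_rot: [-0.856, 1.571, -2.253]
force: [-0.7, -0.3, 1.2]
opening: 0.0672
```

Run:
```python
from h import *
print(mv(.656,-.121,.12,10),telemetry.get_state()['force'])
```

```text
(array([-113.7,  142.4, -237.9]), np.float64(-0.0), 'cur phi', np.float64(10.0), 'j7', np.float64(37.1), 'len', np.float64(300.0)) [-0.67250394 -0.26386117  1.22361147]
```

Emit:
arm_command:
  deltas: [-20,0,0,0,-50,0,0,0,-70,15,-25,0,-75,40,-67,0,-75,66,-110,0,-75,92,-153,0,-75,115,-193,0,-75,133,-222,0,-75,142,-238,0,-75,142,-238,0]

```text
clock: 5.7
ee_pos: [0.6561, -0.117, 0.0809]
eef_rot: [3.073, 1.569, 1.682]
force: [0.2, 0.4, -1.2]
opening: 0.0668
```

Run:
```python
from h import *
print(mv(.656,-.121,.010,10),telemetry.get_state()['force'])
p,d,K,T,st=grab('wrist','b2'); W=world(d,K,T); z=W[...,2]
hsv=cv2.cvtColor(p,cv2.COLOR_RGB2HSV)
report('cork',p,d,K,T,(abs(z-.004)<.008)&(hsv[...,1]>70),.004,800)
p,d,K,T,st=grab('scene','b2s')
```

```text
(array([70.9, -0.8,  4. ]), np.float64(0.3), 'cur phi', np.float64(10.3), 'j7', np.float64(13.4), 'len', np.float64(71.0)) [ 0.22306185  0.37219983 -1.19934017]
cork px [56 33] A 1022 rect c [505.3 -25.5] wh [53.1  7.3] ang 57.4 circ [505.5 -25.7] D 53.5 mean [505.8 -25.4] col [81 63 43]
cork px [280 193] A 10119 rect c [ 652.9 -103. ] wh [109.8  76.3] ang 10.7 circ [ 656.  -119.2] D 110.1 mean [651.4 -96.2] col [193 148  97]
```

View pics/b2.png

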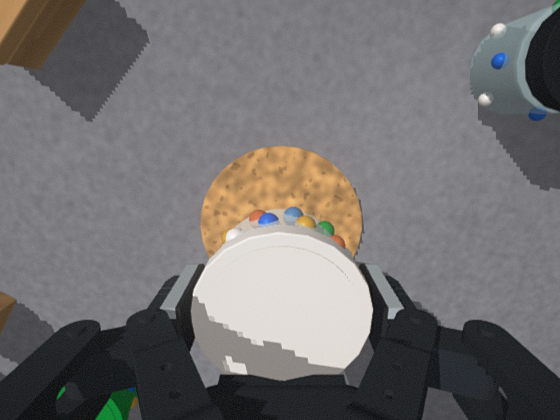

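View pics/b2s.png

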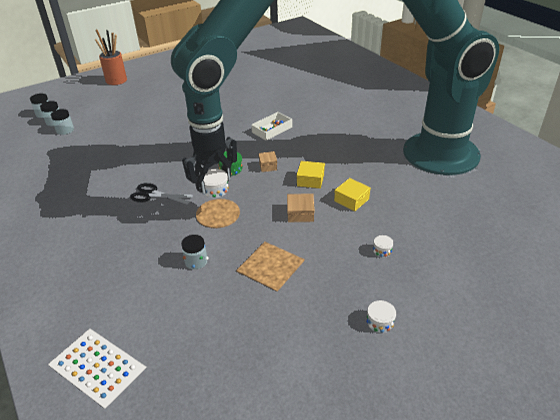

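Emit:
arm_command:
  deltas: [20,0,0,0,45,0,0,0,56,0,0,0,60,0,0,0,60,0,0,0,60,0,0,0]

```text
clock: 6.4
ee_pos: [0.6562, -0.1218, 0.0223]
eef_rot: [1.103, 1.569, -0.294]
force: [-0.7, -0.4, -2.0]
opening: 0.067
```

Run:
```python
from h import *
print(mv(.6563,-.1205,.0095,10),telemetry.get_state()['force'])
p,d,K,T,st=grab('wrist','b3'); W=world(d,K,T); z=W[...,2]
hsv=cv2.cvtColor(p,cv2.COLOR_RGB2HSV)
report('cork',p,d,K,T,(abs(z-.004)<.008)&(hsv[...,1]>70),.004,800)
m=(hsv[...,1]<40)&(hsv[...,2]>90)&(z>.05-.008)&(z<.05+.012)
report('lid',p,d,K,T,m,st['ee_pos'][2]+.034,800)
print(st['ee_pos'])
```

```text
(array([12.8,  0.3, -1.2]), np.float64(-0.0), 'cur phi', np.float64(10.0), 'j7', np.float64(12.9), 'len', np.float64(13.0)) [-0.69045259 -0.37242433 -2.00795325]
cork px [282 203] A 14500 rect c [652.3 -97.1] wh [109.9  65.7] ang 9.6 circ [ 656. -119.] D 110.0 mean [651.2 -91.9] col [190 146  95]
lid px [281 305] A 22499 rect c [ 655.5 -116.5] wh [66.4 63.8] ang 2.8 circ [ 655.4 -119. ] D 69.0 mean [ 654.8 -115.9] col [224 219 214]
[ 0.65616295 -0.12175632  0.02226663]
```

Emit:
arm_command:
  deltas: [6,0.5,0,0,10,0.5,0,0,12,0.5,0,0,12.5,0.5,0,0,12.5,0.5,0,0,12.5,0.5,0,0]

```text
clock: 7.05
ee_pos: [0.6561, -0.1208, 0.0103]
eef_rot: [-0.802, 1.57, -2.198]
force: [-4.5, 0.9, 9.0]
opening: 0.0671
```

Emit:
arm_command:
  deltas: [0,0,0,0,0,0,0,0,0,0,0,0,0,0,0,0]
  fingers: 85.4

```text
clock: 7.45
ee_pos: [0.6559, -0.1209, 0.0086]
eef_rot: [-1.736, 1.571, -3.133]
force: [-0.6, -0.4, -0.4]
opening: 0.0854
```

Emit:
arm_command:
  deltas: [-15,0,0,0,-45,0,0,0,-85,0,0,0,-110,0,0,0,-120,0,0,0,-120,0,0,0,-120,0,0,0]

```text
clock: 8.15
ee_pos: [0.6552, -0.1209, 0.1278]
eef_rot: [-1.837, 1.569, 3.05]
force: [0.1, -0.4, -1.3]
opening: 0.0854
```

```bash
cat >> h.py <<'E'
def look(tag,z0,mats=True,names=('wrist','scene','side'),lo=-.004,hi=.004,box=None,sat=None):
    for n in names:
        p,d,K,T,st=grab(n,f'{tag}_{n}'); W=world(d,K,T); z=W[...,2]
        hsv=cv2.cvtColor(p,cv2.COLOR_RGB2HSV)
        ws=(W[...,0]>.3)&(W[...,0]<.95)&(abs(W[...,1])<.5)
        if box is not None: ws&=(abs(W[...,0]-box[0])<.12)&(abs(W[...,1]-box[1])<.12)
        if mats: report(n+' cork',p,d,K,T,ws&(abs(z-.004)<.008)&(hsv[...,1]>70),.004,300)
        report(n+' top',p,d,K,T,ws&(z>z0+lo)&(z<z0+hi),z0,100)
    return st
E
python3 - <<'E'
from h import *
st=telemetry.get_state(); print(st['ee_pos'])
look('c1',.044,box=(.656,-.12))
print(mv(.542,.3655,.14,None))
E
```

```text
[ 0.65516008 -0.12085356  0.12780105]
wrist cork px [284 182] A 6638 rect c [ 656.3 -119. ] wh [109.7 108.8] ang 10.0 circ [ 656.1 -119. ] D 110.1 mean [ 653.3 -102.2] col [204 157 107]
wrist top px [476  85] A 516 rect c [760.6 -12.6] wh [10.7 34.9] ang 50.9 circ [762.5 -10.3] D 35.2 mean [759.  -11.7] col [115 129 132]
wrist top px [283 218] A 6923 rect c [ 655.9 -120. ] wh [66.9 66.9] ang 54.8 circ [ 655.9 -120. ] D 67.9 mean [ 655.7 -119. ] col [236 231 227]
scene cork px [218 217] A 517 rect c [ 659.4 -115.6] wh [ 95.7 109. ] ang 68.3 circ [ 656.6 -123. ] D 112.9 mean [ 662.9 -107.7] col [178 140  95]
scene top px [216 201] A 386 rect c [ 658.3 -121. ] wh [69.6 72.4] ang 6.3 circ [ 659.3 -120.1] D 76.5 mean [ 658.8 -120.5] col [225 223 217]
side cork px [334 224] A 347 rect c [ 647. -125.] wh [ 92.2 105.5] ang 36.2 circ [ 653.6 -120.6] D 110.9 mean [ 639.7 -130.4] col [162 129  97]
side top px [335 210] A 277 rect c [ 654.1 -122. ] wh [68.1 66.4] ang 11.2 circ [ 651.1 -122.2] D 74.2 mean [ 652.7 -121.6] col [202 196 195]
(array([ -12.6,  -26.8, -498.5]), 0, 'cur phi', np.float64(10.0), 'j7', np.float64(13.8), 'len', np.float64(499.0))
```

Emit:
arm_command:
  deltas: [0,-1,-20,-8,0,-3,-60,-16,0,-6,-105,-24,0,-8,-155,-32,0,-11,-205,-40,0,-13,-255,-48,0,-16,-305,-56,0,-19,-355,-64,0,-21,-405,-72,0,-24,-445,-80]

```text
clock: 9.3
ee_pos: [0.5533, 0.3162, 0.1278]
eef_rot: [2.845, 1.569, 2.853]
force: [0.1, -0.1, 0.4]
opening: 0.0852
```

Run:
```python
from h import *
print(mv(.542,.3655,.10,100))
```

```text
(array([ 27.8,  49.3, -10.9]), np.float64(-9.6), 'cur phi', np.float64(90.4), 'j7', np.float64(41.7), 'len', np.float64(58.0))
```

Emit:
arm_command:
  deltas: [5,25,-5,-5,15,43,-9,-10,25,49,-11,-10,28,49,-11,-10,28,49,-11,-10,28,49,-11,-10]

```text
clock: 9.9
ee_pos: [0.545, 0.3605, 0.1007]
eef_rot: [-1.468, 1.57, -1.296]
force: [0.2, 0.3, 0.5]
opening: 0.0853
```

Run:
```python
from h import *
st=telemetry.get_state()
look('d1',.036,mats=False,names=['wrist'])
print(mv(.542,.3655,.005,100))
```

```text
wrist top px [290 222] A 5540 rect c [540.4 366.8] wh [55.5 54.8] ang 9.9 circ [540.3 366.6] D 56.1 mean [539.7 366.6] col [237 233 229]
(array([96.1,  5.2, -2.3]), np.float64(-0.2), 'cur phi', np.float64(99.8), 'j7', np.float64(45.3), 'len', np.float64(96.0))
```

Emit:
arm_command:
  deltas: [20,2,0,0,50,2,0,0,80,2,0,0,92,2,0,0,96,2,0,0,96,2,0,0,96,2,0,0]

```text
clock: 10.65
ee_pos: [0.5448, 0.3648, 0.0064]
eef_rot: [0.437, 1.568, 0.611]
force: [-0.7, -0.3, 0.2]
opening: 0.0856
```

Run:
```python
from h import *
print(mv(.541,.366,.005,100))
```

```text
(array([ 1.4,  1.8, -3.5]), np.float64(-0.0), 'cur phi', np.float64(100.0), 'j7', np.float64(42.1), 'len', np.float64(4.0))
```

Emit:
arm_command:
  deltas: [1.5,1,-2,0,1.5,2,-3.5,0,1.5,2,-3.5,0]

```text
clock: 10.95
ee_pos: [0.5397, 0.3659, 0.0038]
eef_rot: [0.667, 1.57, 0.842]
force: [1.2, -0.5, 0.8]
opening: 0.0853
```

Emit:
arm_command:
  deltas: [0,0,0,0,0,0,0,0,0,0,0,0,0,0,0,0,0,0,0,0,0,0,0,0]
  fingers: 30
  squeeze: 20

```text
clock: 11.55
ee_pos: [0.5401, 0.3656, 0.0035]
eef_rot: [0.283, 1.57, 0.457]
force: [0.6, -0.8, 2.6]
opening: 0.0556
```

Emit:
arm_command:
  deltas: [0,0,0,0,0,0,0,0,0,0,0,0]
  fingers: 80

```text
clock: 11.85
ee_pos: [0.5399, 0.3653, 0.003]
eef_rot: [-2.602, 1.57, -2.428]
force: [0.1, 0.4, 0.3]
opening: 0.0803
```

Emit:
arm_command:
  deltas: [0,0,0,8,0,0,0,16,0,0,0,24,0,0,0,32,0,0,0,40,0,0,0,48,0,0,0,56,0,0,0,64,0,0,0,72,0,0,0,80]

```text
clock: 12.85
ee_pos: [0.5398, 0.3655, 0.0031]
eef_rot: [-1.688, 1.571, -2.916]
force: [-0.1, 0.1, -0.2]
opening: 0.0802
```

Emit:
arm_command:
  deltas: [0,0,0,6,0,0,0,10,0,0,0,10]

```text
clock: 13.15
ee_pos: [0.5397, 0.3657, 0.0032]
eef_rot: [-0.225, 1.57, -1.621]
force: [-0.2, -0.2, -0.1]
opening: 0.0803
```

Emit:
arm_command:
  deltas: [0,0,0,0,0,0,0,0,0,0,0,0,0,0,0,0,0,0,0,0,0,0,0,0]
  fingers: 30
  squeeze: 35

```text
clock: 13.75
ee_pos: [0.5402, 0.3656, 0.0035]
eef_rot: [2.008, 1.57, 0.612]
force: [0.8, 0.7, 2.0]
opening: 0.0553
```

Run:
```python
from h import *
print(mv(.656,-.121,.11,10),telemetry.get_state()['force'])
```

```text
(array([-106.6,   29.6,  499.3]), np.float64(0.0), 'cur phi', np.float64(10.0), 'j7', np.float64(-30.8), 'len', np.float64(511.0)) [0.84905074 0.73826255 2.02969164]
```

Emit:
arm_command:
  deltas: [-25,0,0,0,-65,2,15,0,-100,4,50,0,-107,6,95,0,-107,9,145,0,-107,12,195,0,-107,15,245,0,-107,18,295,0,-107,21,345,0,-107,24,395,0]

```text
clock: 14.75
ee_pos: [0.6317, -0.0209, 0.1098]
eef_rot: [-1.719, 1.57, -3.115]
force: [0.4, 0.7, -1.3]
opening: 0.0548
```

Run:
```python
from h import *
print(mv(.656,-.121,.11,10),telemetry.get_state()['force'])
```

```text
(array([ -0.2,   6.6, 102.8]), np.float64(0.0), 'cur phi', np.float64(10.0), 'j7', np.float64(6.9), 'len', np.float64(103.0)) [ 0.39327775  0.67731526 -1.3069618 ]
```

Emit:
arm_command:
  deltas: [0,2,40,0,0,5,75,0,15,6,97,0,35,6.5,103,0,48,6.5,103,0,52,6.5,103,0,52,6.5,103,0,52,6.5,103,0]

```text
clock: 15.55
ee_pos: [0.6569, -0.1178, 0.059]
eef_rot: [1.72, 1.57, 0.325]
force: [1.0, -0.1, -0.6]
opening: 0.055
```

Run:
```python
from h import *
print(mv(.656,-.121,.0485,10),telemetry.get_state()['force'])
p,d,K,T,st=grab('wrist','d3'); W=world(d,K,T); z=W[...,2]
zt=st['ee_pos'][2]+.0325
report('cork',p,d,K,T,(abs(z-.004)<.008)&(cv2.cvtColor(p,cv2.COLOR_RGB2HSV)[...,1]>70),.004,800)
report('lid',p,d,K,T,(abs(z-zt)<.006)&(p.min(2)>120),zt,800)
report('lower',p,d,K,T,(abs(z-.044)<.005)&(p.min(2)>100),.044,300)
```

```text
(array([10.5, -1.4,  3. ]), np.float64(0.1), 'cur phi', np.float64(10.1), 'j7', np.float64(15.6), 'len', np.float64(11.0)) [ 0.96636578 -0.09489248 -0.64874185]
cork px [22 29] A 1120 rect c [503.2 -28.5] wh [42.5  8. ] ang 57.5 circ [504.7 -29.5] D 42.7 mean [503.5 -29. ] col [83 64 44]
cork px [280 196] A 9827 rect c [ 652.2 -100.7] wh [109.6  72.6] ang 11.6 circ [ 656.  -118.9] D 110.0 mean [651.8 -93.9] col [197 152 101]
lid px [281 308] A 15532 rect c [ 655.9 -115.3] wh [54.1 57.1] ang 13.6 circ [ 655.6 -115.3] D 57.4 mean [ 655.9 -114. ] col [230 225 221]
lower px [551  50] A 1144 rect c [750.8  -2.4] wh [ 9.6 33.8] ang 23.3 circ [ 7.553e+02 -5.000e-01] D 33.8 mean [751.8  -0.8] col [120 134 136]
lower px [276 226] A 2829 rect c [ 653.4 -102.9] wh [66.5 34.6] ang 8.0 circ [ 655.2 -116.2] D 66.5 mean [650.5 -98.7] col [230 225 221]
```

View pics/d3.png

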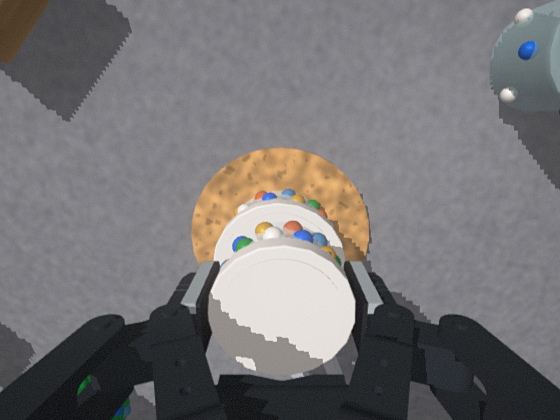

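Emit:
arm_command:
  deltas: [2,0,0,0,4,0,0,0,4,0,0,0]

```text
clock: 15.9
ee_pos: [0.6562, -0.119, 0.0543]
eef_rot: [-1.319, 1.571, -2.716]
force: [-0.1, -0.1, -0.6]
opening: 0.0553
```

Run:
```python
from h import *
print(mv(.656,-.121,.047,10),telemetry.get_state()['force'])
```

```text
(array([ 7.3, -0.6,  1.9]), np.float64(0.0), 'cur phi', np.float64(10.0), 'j7', np.float64(15.6), 'len', np.float64(8.0)) [-0.11474211 -0.10100965 -0.56868146]
```

Emit:
arm_command:
  deltas: [1,-0.5,1,0,2,-0.5,2,0,3,-0.5,2,0,5,-0.5,2,0,6,-0.5,2,0,7,-0.5,2,0,7.5,-0.5,2,0,7.5,-0.5,2,0]

```text
clock: 16.7
ee_pos: [0.6561, -0.1211, 0.0475]
eef_rot: [-1.757, 1.571, 3.13]
force: [-1.8, 1.4, 4.6]
opening: 0.0553
```

Run:
```python
from h import *
print(mv(.656,-.121,.047,10),telemetry.get_state()['force'])
```

```text
(array([ 0.5, -0.1, -0.1]), np.float64(-0.0), 'cur phi', np.float64(10.0), 'j7', np.float64(15.7), 'len', np.float64(1.0)) [-1.8428215   1.39640018  4.57807197]
```

Emit:
arm_command:
  deltas: [0,0,0,0,0,0,0,0,0,0,0,0,0,0,0,0]
  fingers: 80

```text
clock: 17.1
ee_pos: [0.6562, -0.1212, 0.0466]
eef_rot: [-0.213, 1.571, -1.609]
force: [0.9, -0.0, 0.2]
opening: 0.08
```

Emit:
arm_command:
  deltas: [-15,0,0,0,-45,0,0,0,-75,0,0,0,-90,0,0,0,-100,0,0,0,-100,0,0,0,-100,0,0,0]

```text
clock: 17.8
ee_pos: [0.6555, -0.1211, 0.1458]
eef_rot: [-1.842, 1.569, 3.045]
force: [0.5, -0.3, 0.1]
opening: 0.0799
```

Run:
```python
from h import *
look('e1',.080,box=(.656,-.12))
print(mv(.405,.213,.12,None))
```

```text
wrist cork px [283 174] A 5587 rect c [ 655.  -112.5] wh [109.6  95.8] ang 9.2 circ [ 656.1 -119. ] D 110.0 mean [652.8 -99.1] col [208 161 110]
wrist top px [282 226] A 5424 rect c [ 655.3 -119.4] wh [54.5 55.5] ang 12.1 circ [ 655.8 -119.5] D 56.0 mean [ 655.6 -118.8] col [238 234 230]
scene cork px [218 217] A 518 rect c [ 659.3 -115.9] wh [ 95.1 109. ] ang 68.3 circ [ 656.6 -123. ] D 112.9 mean [ 662.6 -107.7] col [178 140  95]
scene top px [214 190] A 267 rect c [ 658.9 -121. ] wh [56.4 59.3] ang 8.5 circ [ 659.5 -119.9] D 64.0 mean [ 658.8 -120.1] col [225 223 218]
side cork px [334 224] A 347 rect c [ 647. -125.] wh [ 92.2 105.5] ang 36.2 circ [ 653.6 -120.6] D 110.9 mean [ 639.8 -130.4] col [161 128  97]
side top px [335 200] A 194 rect c [ 653.1 -121.3] wh [54.2 53.6] ang 43.5 circ [ 650.8 -121.2] D 61.7 mean [ 651.7 -121.3] col [201 195 194]
(array([  26. , -188.5, -372.4]), 0, 'cur phi', np.float64(10.0), 'j7', np.float64(16.1), 'len', np.float64(418.0))
```

View pics/e1_side.png

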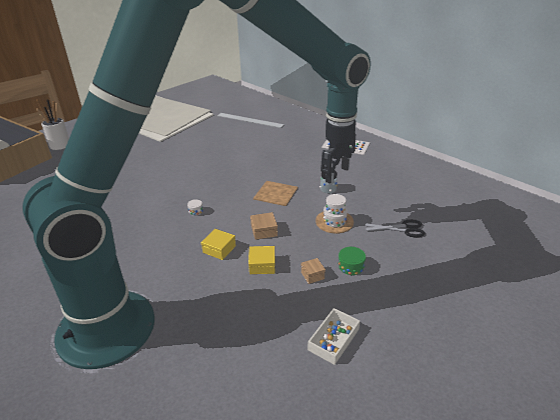

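Emit:
arm_command:
  deltas: [0,-10,-20,-8,0,-28,-55,-16,0,-48,-95,-24,0,-69,-137,-32,0,-90,-178,-40,0,-112,-221,-48,5,-134,-264,-56,12,-156,-308,-64,20,-175,-345,-72,26,-184,-365,-80]
  fingers: 75

```text
clock: 18.95
ee_pos: [0.4085, 0.2089, 0.1201]
eef_rot: [3.014, 1.569, 3.024]
force: [1.2, -0.9, -0.4]
opening: 0.075
```

Run:
```python
from h import *
print(mv(.405,.213,.10,100))
```

```text
(array([20.1,  4.1, -3.4]), np.float64(-9.4), 'cur phi', np.float64(90.6), 'j7', np.float64(45.9), 'len', np.float64(21.0))
```

Emit:
arm_command:
  deltas: [5,2,-2,-5,15,4,-3.5,-9.5,20,4,-3.5,-9.5,20,4,-3.5,-9.5,20,4,-3.5,-9.5]

```text
clock: 19.45
ee_pos: [0.4083, 0.21, 0.1007]
eef_rot: [-2.765, 1.57, -2.602]
force: [0.0, -1.1, -0.2]
opening: 0.0753
```

Run:
```python
from h import *
look('f1',.032,mats=False,names=['wrist'])
print(mv(.405,.213,.003,100))
```

```text
wrist top px [38 65] A 1011 rect c [335.7  58. ] wh [66.6  5.6] ang 16.6 circ [335.8  57.6] D 66.6 mean [334.5  58. ] col [205 174   0]
wrist top px [287 220] A 3308 rect c [403.5 214.2] wh [43.2 43.1] ang 45.5 circ [403.5 214.4] D 44.2 mean [403.1 214.2] col [240 236 232]
wrist top px [ 12 278] A 378 rect c [483.3  35. ] wh [18.  44.5] ang 86.0 circ [482.6  26. ] D 44.5 mean [475.1  34.6] col [181 140  94]
(array([97.9,  3.4, -2.9]), np.float64(-0.6), 'cur phi', np.float64(99.4), 'j7', np.float64(51.8), 'len', np.float64(98.0))
```

Emit:
arm_command:
  deltas: [20,2,-2,0,50,2,-2,0,80,2,-2,0,94,2,-2,0,98,2,-2,0,98,2,-2,0,98,2,-2,0]

```text
clock: 20.2
ee_pos: [0.4066, 0.2124, 0.0037]
eef_rot: [0.274, 1.569, 0.439]
force: [0.1, -0.2, 0.4]
opening: 0.0748
```

Run:
```python
from h import *
print(mv(.4045,.2135,.003,100))
```

```text
(array([ 0.7,  1.4, -1.9]), np.float64(-0.5), 'cur phi', np.float64(99.5), 'j7', np.float64(43.5), 'len', np.float64(2.0))
```

Emit:
arm_command:
  deltas: [0,1,-1.5,0,0,1,-1.5,0,0,1,-1.5,0,0,1,-1.5,0,0,1,-1.5,0,0,1,-1.5,0,0,1,-1.5,0]
  fingers: 20
  squeeze: 20

```text
clock: 20.9
ee_pos: [0.4045, 0.213, 0.0036]
eef_rot: [0.077, 1.57, 0.243]
force: [-1.6, 0.2, 6.7]
opening: 0.0433
```

Emit:
arm_command:
  deltas: [0,0,0,0,0,0,0,0,0,0,0,0]
  fingers: 70

```text
clock: 21.2
ee_pos: [0.4042, 0.2126, 0.0028]
eef_rot: [-0.749, 1.571, -0.584]
force: [0.6, 0.8, -0.5]
opening: 0.0698
```

Emit:
arm_command:
  deltas: [0,0,0,8,0,0,0,16,0,0,0,24,0,0,0,32,0,0,0,40,0,0,0,48,0,0,0,56,0,0,0,64,0,0,0,72,0,0,0,80]

```text
clock: 22.2
ee_pos: [0.4041, 0.2127, 0.0027]
eef_rot: [-1.465, 1.571, -2.701]
force: [-0.2, -0.2, 0.2]
opening: 0.0699
```

Emit:
arm_command:
  deltas: [0,0,0,6,0,0,0,9.5,0,0,0,9.5]

```text
clock: 22.5
ee_pos: [0.404, 0.2128, 0.0027]
eef_rot: [-0.376, 1.57, -1.772]
force: [-0.5, -0.3, 1.2]
opening: 0.0701
```

Emit:
arm_command:
  deltas: [0,0,0,0,0,0,0,0,0,0,0,0,0,0,0,0,0,0,0,0,0,0,0,0,0,0,0,0]
  fingers: 20
  squeeze: 35

```text
clock: 23.2
ee_pos: [0.4042, 0.2127, 0.0029]
eef_rot: [1.541, 1.571, 0.145]
force: [-0.7, -0.1, 5.6]
opening: 0.0428
```

Run:
```python
from h import *
print(mv(.656,-.121,.14,10),telemetry.get_state()['force'])
```

```text
(array([-137.1,  190. ,  372.4]), np.float64(0.0), 'cur phi', np.float64(10.0), 'j7', np.float64(-20.9), 'len', np.float64(440.0)) [-0.65956931 -0.13604304  5.62948849]
```

Emit:
arm_command:
  deltas: [-25,0,0,0,-70,4,10,0,-115,16,35,0,-135,35,70,0,-137,57,112,0,-137,79,155,0,-137,101,198,0,-137,123,241,0,-137,145,284,0,-137,164,322,0]

```text
clock: 24.2
ee_pos: [0.6225, -0.0786, 0.1392]
eef_rot: [-0.475, 1.57, -1.872]
force: [0.5, -0.5, -0.3]
opening: 0.0431
```

Emit:
arm_command:
  deltas: [0,15,30,0,0,23,45,0,10,26,50,0,25,26,50,0,40,26,50,0,46,26,50,0,46,26,50,0,46,26,50,0,46,26,50,0]

```text
clock: 25.1
ee_pos: [0.6564, -0.1204, 0.0946]
eef_rot: [1.275, 1.569, -0.121]
force: [0.4, 0.0, -0.3]
opening: 0.043
```

Run:
```python
from h import *
print(mv(.656,-.121,.0825,10),telemetry.get_state()['force'])
```

```text
(array([12.1, -0.5,  0.5]), np.float64(0.0), 'cur phi', np.float64(10.0), 'j7', np.float64(22.0), 'len', np.float64(12.0)) [ 0.37002206  0.04682486 -0.27718629]
```

Emit:
arm_command:
  deltas: [4,-0.3,0.5,0,7,-0.3,0.5,0,9,-0.3,0.5,0,10.5,-0.3,0.5,0,11.5,-0.3,0.5,0,12,-0.3,0.5,0,12.5,-0.3,0.5,0,12.5,-0.3,0.5,0]

```text
clock: 25.9
ee_pos: [0.6556, -0.1212, 0.083]
eef_rot: [-2.832, 1.571, 2.055]
force: [-4.5, 1.4, 9.4]
opening: 0.043
```

Run:
```python
from h import *
print(mv(.656,-.121,.0825,10),telemetry.get_state()['force'])
```

```text
(array([ 0.5,  0.4, -0.1]), np.float64(-0.0), 'cur phi', np.float64(10.0), 'j7', np.float64(22.2), 'len', np.float64(1.0)) [-4.48671008  1.36245788  9.39313406]
```

Emit:
arm_command:
  deltas: [-0.4,0.3,0,0,-0.4,0.3,0,0]

```text
clock: 26.1
ee_pos: [0.6557, -0.1212, 0.083]
eef_rot: [-2.004, 1.57, 2.883]
force: [-4.9, 0.5, 8.3]
opening: 0.043
```

Emit:
arm_command:
  deltas: [0,0,0,0,0,0,0,0,0,0,0,0,0,0,0,0]
  fingers: 70

```text
clock: 26.5
ee_pos: [0.6559, -0.1212, 0.0814]
eef_rot: [-1.618, 1.571, -3.015]
force: [-0.8, 0.9, 0.1]
opening: 0.0703
```

Emit:
arm_command:
  deltas: [-15,0,0,0,-45,0,0,0,-75,0,0,0,-90,0,0,0,-100,0,0,0,-100,0,0,0,-100,0,0,0]

```text
clock: 27.2
ee_pos: [0.6553, -0.121, 0.1807]
eef_rot: [-1.868, 1.569, 3.019]
force: [0.5, -0.6, -0.1]
opening: 0.0701
```

Run:
```python
from h import *
look('g1',.112,box=(.656,-.12))
print(mv(.485,-.003,.12,57.5),mv(.485,-.003,.12,-32.5))
```

```text
wrist cork px [283 169] A 4604 rect c [ 655.5 -113.6] wh [109.6  97.6] ang 9.1 circ [ 656.2 -119. ] D 109.9 mean [ 653.3 -100.5] col [215 166 113]
wrist top px [282 225] A 3257 rect c [ 655.2 -119.5] wh [42.8 43.5] ang 25.2 circ [ 655.3 -119.5] D 44.4 mean [ 655.3 -119.1] col [242 238 234]
scene cork px [218 217] A 522 rect c [ 659.4 -115.6] wh [ 95.7 109. ] ang 68.3 circ [ 656.2 -122.7] D 112.4 mean [ 662.6 -107.5] col [177 140  95]
scene top px [213 179] A 180 rect c [ 658. -120.] wh [48.  43.8] ang 55.5 circ [ 658.  -119.9] D 50.6 mean [ 658.4 -120. ] col [224 222 217]
side cork px [334 224] A 348 rect c [ 647. -125.] wh [ 92.2 105.5] ang 36.2 circ [ 653.6 -120.6] D 110.9 mean [ 639.7 -130.5] col [160 127  96]
side top px [336 190] A 125 rect c [ 650.4 -122.3] wh [44.9 42.1] ang 43.4 circ [ 651.9 -122.6] D 47.5 mean [ 651.3 -122.1] col [199 193 193]
(array([  60.6, -146.9, -145.7]), np.float64(-47.5), 'cur phi', np.float64(10.0), 'j7', np.float64(21.4), 'len', np.float64(216.0)) (array([  60.6, -146.9, -145.7]), np.float64(42.5), 'cur phi', np.float64(10.0), 'j7', np.float64(21.4), 'len', np.float64(216.0))
```

View pics/g1_wrist.png

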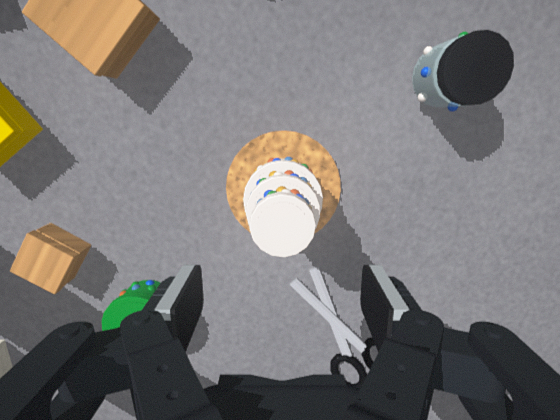

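Emit:
arm_command:
  deltas: [0,-12,-12,8,0,-37,-36,16,5,-67,-66,24,15,-97,-96,32,30,-122,-121,40,50,-140,-139,42.5,68,-147,-146,42.5,80,-147,-146,42.5,80,-147,-146,42.5,80,-147,-146,42.5]
  fingers: 85.4

```text
clock: 28.35
ee_pos: [0.4868, -0.0036, 0.1017]
eef_rot: [1.2, 1.57, -0.939]
force: [0.2, -0.1, 0.7]
opening: 0.0855
```

Run:
```python
from h import *
st=telemetry.get_state();print(st['ee_pos'])
look('h1',.038,mats=False,names=['wrist'],box=(.485,-.003))
print(mv(.485,-.003,.006,-32.5))
```

```text
[ 0.48681384 -0.003643    0.10172196]
wrist top px [278 227] A 9870 rect c [484.2  -2. ] wh [65.3 65.5] ang 57.4 circ [484.1  -2.2] D 91.2 mean [485.   -0.8] col [219 170 117]
wrist top px [106 271] A 1469 rect c [369.1  38.9] wh [21.2 55.6] ang 13.4 circ [369.1  38.4] D 57.4 mean [372.3  34.7] col [244 223   0]
wrist top px [232 372] A 1260 rect c [402.1 -78.4] wh [27.6 69.3] ang 65.5 circ [398.2 -86.9] D 69.4 mean [396.2 -77.2] col [244 222   0]
(array([96.1, -2.2,  0.6]), np.float64(-0.1), 'cur phi', np.float64(-32.6), 'j7', np.float64(-27.8), 'len', np.float64(96.0))
```

Run:
```python
from h import *
st=telemetry.get_state();print(st['clock'],st['ee_pos'],st['opening'])
print(mv(.4845,-.003,.006,-32.5))
```

```text
28.4 [ 0.48704554 -0.00364595  0.10207283] 0.08546305068037345
(array([96.1, -2.6,  0.9]), np.float64(-0.1), 'cur phi', np.float64(-32.6), 'j7', np.float64(-27.8), 'len', np.float64(96.0))
```

State is unchanged; I continue with the descent.

Emit:
arm_command:
  deltas: [20,-1,0.5,0,50,-1.5,0.5,0,80,-1.5,0.5,0,92,-1.5,0.5,0,96,-1.5,0.5,0,96,-1.5,0.5,0,96,-1.5,0.5,0]

```text
clock: 29.1
ee_pos: [0.4854, -0.0026, 0.0068]
eef_rot: [2.186, 1.569, 0.048]
force: [-0.2, -0.1, 0.0]
opening: 0.0851
```

Emit:
arm_command:
  deltas: [0,0,0,0,0,0,0,0,0,0,0,0,0,0,0,0,0,0,0,0]
  fingers: 40
  squeeze: 20

```text
clock: 29.6
ee_pos: [0.4851, -0.0024, 0.0068]
eef_rot: [2.303, 1.569, 0.164]
force: [-1.9, 0.3, 7.7]
opening: 0.0654
```

Emit:
arm_command:
  deltas: [0,0,0,0,0,0,0,0,0,0,0,0]
  fingers: 85.4

```text
clock: 29.9
ee_pos: [0.4844, -0.0025, 0.0058]
eef_rot: [2.002, 1.571, -0.136]
force: [-0.4, -0.7, 0.7]
opening: 0.0854
```

Emit:
arm_command:
  deltas: [-15,0,0,0,-40,0,0,0,-55,0,0,-6,-58,0,0,-14,-58,0,0,-22,-58,0,0,-30,-58,0,0,-38,-58,0,0,-46,-58,0,0,-54,-58,0,0,-62]

```text
clock: 30.9
ee_pos: [0.4842, -0.0025, 0.0636]
eef_rot: [-1.635, 1.571, -2.686]
force: [-1.0, 0.0, -0.5]
opening: 0.0855
```

Emit:
arm_command:
  deltas: [0,0,0,-8,0,0,0,-16,0,0,0,-24,0,0,0,-28,0,0,0,-28,0,0,0,-28]

```text
clock: 31.5
ee_pos: [0.4842, -0.0026, 0.0636]
eef_rot: [-2.508, 1.57, -3.078]
force: [-0.2, -1.0, -0.1]
opening: 0.0857
```

Run:
```python
from h import *
st=telemetry.get_state();print(st['ee_pos'],st['force'])
look('h2',.038,mats=False,names=['wrist'],box=(.485,-.003))
print(mv(.4845,-.003,.006,57.5))
```

```text
[ 0.48417606 -0.00263586  0.06357575] [-0.19111253 -0.96119115 -0.12113732]
wrist top px [189  36] A 3707 rect c [370.   23.3] wh [22.7 44.5] ang 16.6 circ [369.9  23.4] D 49.4 mean [373.5  20. ] col [242 221   0]
wrist top px [ 39 200] A 9025 rect c [393.6 -91.1] wh [39.9 66.3] ang 45.8 circ [394.8 -89.5] D 72.6 mean [393.3 -90.2] col [240 217   0]
wrist top px [280 249] A 14073 rect c [483.3  -2.1] wh [65.5 66.4] ang 57.4 circ [483.5  -2.2] D 91.1 mean [482.   -1.3] col [214 166 113]
(array([57.6, -0.2,  0.4]), np.float64(-0.1), 'cur phi', np.float64(57.4), 'j7', np.float64(46.4), 'len', np.float64(58.0))
```

Emit:
arm_command:
  deltas: [15,0,0,0,40,0,0,0,54,0,0,0,57.5,0,0,0,57.5,0,0,0,57.5,0,0,0]

```text
clock: 32.15
ee_pos: [0.4848, -0.0024, 0.0067]
eef_rot: [0.544, 1.57, -0.023]
force: [0.3, 0.0, 0.3]
opening: 0.0856
```

Emit:
arm_command:
  deltas: [0,0,0,0,0,0,0,0,0,0,0,0,0,0,0,0,0,0,0,0]
  fingers: 40
  squeeze: 35

```text
clock: 32.65
ee_pos: [0.4849, -0.0026, 0.0071]
eef_rot: [0.403, 1.569, -0.164]
force: [-1.8, -1.6, 6.3]
opening: 0.0653
```

Run:
```python
from h import *
print(mv(.641,.109,.07,24),telemetry.get_state()['force'])
```

```text
(array([-62.7, 178.1,  71.7]), np.float64(33.5), 'cur phi', np.float64(57.5), 'j7', np.float64(44.7), 'len', np.float64(202.0)) [-1.81656824 -1.64375741  6.2672651 ]
```

Emit:
arm_command:
  deltas: [-20,0,0,0,-50,10,4,0,-62,35,14,6,-63,70,28,13,-63,105,42,20,-63,140,56,27,-63,167,67,32,-50,178,71.5,33.5,-43,178,71.5,33.5,-43,178,71.5,33.5]

```text
clock: 33.65
ee_pos: [0.6383, 0.1086, 0.0475]
eef_rot: [-1.704, 1.567, -2.855]
force: [-0.1, 0.5, -0.4]
opening: 0.0653
```

Emit:
arm_command:
  deltas: [8,0,0,0,12,0,0,0,12,0,0,0,12,0,0,0]

```text
clock: 34.05
ee_pos: [0.6402, 0.1088, 0.0374]
eef_rot: [0.254, 1.571, -0.899]
force: [-1.0, -0.7, -1.2]
opening: 0.0655
```

Run:
```python
from h import *
print(mv(.641,.109,.011,24),telemetry.get_state()['force'])
p,d,K,T,st=grab('wrist','i1'); W=world(d,K,T); z=W[...,2]; hsv=cv2.cvtColor(p,cv2.COLOR_RGB2HSV)
zt=st['ee_pos'][2]+.031; print(zt,st['ee_pos'])
report('cork',p,d,K,T,(abs(z-.004)<.008)&(hsv[...,1]>70),.004,800)
report('lid',p,d,K,T,(abs(z-zt)<.005)&(hsv[...,1]>70),zt,800)
```

```text
(array([26.4,  0.8,  0.1]), np.float64(-0.0), 'cur phi', np.float64(24.0), 'j7', np.float64(10.7), 'len', np.float64(26.0)) [-0.95265734 -0.71767438 -1.18838529]
0.06835507461693813 [0.6401911  0.10877794 0.03735507]
cork px [285 181] A 13760 rect c [632.6 128.9] wh [110.2  69.7] ang 23.9 circ [632.8 128.6] D 129.8 mean [626.7 144.7] col [200 152  99]
lid px [281 300] A 26343 rect c [639.4 111.1] wh [66.9 66.9] ang 24.0 circ [639.1 110.9] D 90.4 mean [637.7 114.3] col [196 151 101]
```

View pics/i1.png

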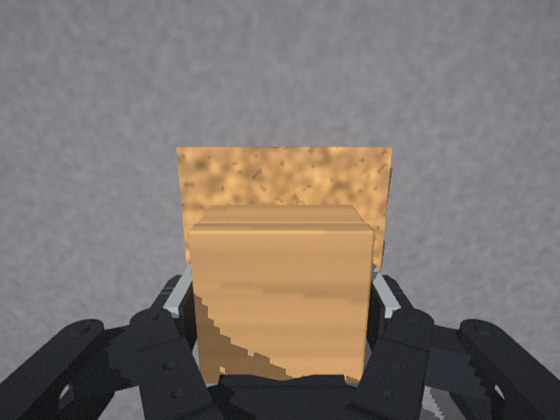

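Emit:
arm_command:
  deltas: [8,1,0.5,0,16,1,0.5,0,20,1,0.5,0,23,1,0.5,0,25,1,0.5,0,26,1,0.5,0,26,1,0.5,0]

```text
clock: 34.8
ee_pos: [0.6415, 0.1092, 0.0113]
eef_rot: [1.181, 1.57, 0.029]
force: [-0.2, -0.7, -0.8]
opening: 0.0653
```

Run:
```python
from h import *
print(mv(.6413,.1087,.011,24),telemetry.get_state()['force'])
```

```text
(array([ 0.3, -0.4,  0.3]), np.float64(-0.0), 'cur phi', np.float64(24.0), 'j7', np.float64(10.7), 'len', np.float64(1.0)) [-0.22356467 -0.67038879 -0.75589227]
```

Not yet in contact; go slightly lower, then release.

Emit:
arm_command:
  deltas: [0.6,-0.2,0.3,0,1,-0.2,0.3,0,1,-0.2,0.3,0]

```text
clock: 35.1
ee_pos: [0.6417, 0.1091, 0.0112]
eef_rot: [1.644, 1.57, 0.492]
force: [-1.9, 1.6, 5.5]
opening: 0.0651
```

Emit:
arm_command:
  deltas: [0,0,0,0,0,0,0,0,0,0,0,0,0,0,0,0]
  fingers: 85.4

```text
clock: 35.5
ee_pos: [0.6413, 0.1087, 0.0101]
eef_rot: [-0.314, 1.571, -1.466]
force: [0.5, 0.1, 0.5]
opening: 0.0851
```

Emit:
arm_command:
  deltas: [-15,0,0,0,-45,0,0,0,-85,0,0,0,-110,0,0,0,-120,0,0,0,-120,0,0,0,-120,0,0,0]

```text
clock: 36.2
ee_pos: [0.6405, 0.1086, 0.1293]
eef_rot: [-1.741, 1.569, -2.893]
force: [0.1, 0.4, 0.2]
opening: 0.0856
```

Run:
```python
from h import *
look('j1',.042,box=(.641,.109))
print(mv(.446,-.2225,.12,-22.5),mv(.446,-.2225,.12,67.5))
```

```text
wrist cork px [282 184] A 9112 rect c [641.  110.5] wh [110.3 110.2] ang 24.0 circ [641.  110.5] D 154.9 mean [634.6 123.8] col [201 154 101]
wrist top px [283 215] A 8281 rect c [641.2 110.7] wh [65.6 65.9] ang 24.0 circ [641.  110.4] D 91.2 mean [640.7 111.7] col [207 160 108]
wrist top px [361 373] A 311 rect c [754.   13.5] wh [29.6 12.7] ang 67.8 circ [753.4  13.7] D 29.6 mean [754.2  14.2] col [142 158 161]
scene cork px [272 273] A 883 rect c [641.8 107.1] wh [112.3 111.8] ang 24.0 circ [642.6 106.7] D 153.2 mean [651.7 128.6] col [181 142  96]
scene top px [269 254] A 668 rect c [644.2 110.4] wh [71.2 69. ] ang 23.7 circ [643.5 108.9] D 95.4 mean [644.  110.1] col [191 153 108]
side cork px [276 196] A 383 rect c [639.3 109. ] wh [113.6 111.9] ang 24.7 circ [639.5 108.1] D 151.5 mean [627.1  90.8] col [150 119  91]
side top px [275 183] A 261 rect c [635.9 107. ] wh [76.7 68.3] ang 24.3 circ [636.8 107.9] D 89.5 mean [637.3 107.8] col [163 132 103]
(array([   9.2, -312.1,  223.5]), np.float64(46.5), 'cur phi', np.float64(24.0), 'j7', np.float64(10.9), 'len', np.float64(384.0)) (array([   9.2, -312.1,  223.5]), np.float64(-43.5), 'cur phi', np.float64(24.0), 'j7', np.float64(10.9), 'len', np.float64(384.0))
```

Emit:
arm_command:
  deltas: [0,-16,11,5,0,-48,34,10,0,-85,61,15,0,-122,87,20,0,-160,115,25,0,-200,143,30,0,-238,170,35,5,-275,197,40,15,-302,216,45,25,-312,223.5,46.5]
  fingers: 75

```text
clock: 37.35
ee_pos: [0.4445, -0.2255, 0.1043]
eef_rot: [-0.687, 1.569, -2.658]
force: [-0.5, 0.1, 0.9]
opening: 0.075
```

Emit:
arm_command:
  deltas: [0,0,0,0,0,0,0,0,0,0,0,0]

```text
clock: 37.65
ee_pos: [0.4485, -0.2205, 0.1052]
eef_rot: [2.877, 1.57, 0.918]
force: [-0.3, -0.1, -0.1]
opening: 0.0754
```

Run:
```python
from h import *
st=telemetry.get_state();print(st['ee_pos'],st['force'])
look('k1',.034,mats=False,names=['wrist'],box=(.446,-.222))
print(mv(.446,-.2225,.005,-22.5))
```

```text
[ 0.44849423 -0.22052654  0.10520322] [-0.34040396 -0.06269756 -0.09505807]
wrist top px [121 116] A 3875 rect c [ 382.8 -125.3] wh [94.1 48.4] ang 0.1 circ [ 382.8 -103. ] D 94.1 mean [ 384.5 -118.3] col [250 234   0]
wrist top px [279 229] A 4480 rect c [ 445.6 -221.9] wh [46.6 45.7] ang 67.3 circ [ 445.4 -222.1] D 63.4 mean [ 445.8 -221.4] col [224 176 122]
wrist top px [405 218] A 414 rect c [ 525.4 -251.4] wh [62.8 22.7] ang 33.0 circ [ 531.4 -260.7] D 62.8 mean [ 525.1 -246. ] col [ 41 147  67]
(array([100.4,  -1.7,   2.7]), np.float64(0.2), 'cur phi', np.float64(-22.3), 'j7', np.float64(7.6), 'len', np.float64(100.0))
```

Emit:
arm_command:
  deltas: [20,-1,1.5,0,50,-1,1.5,0,80,-1,1.5,0,94,-1,1.5,0,100,-1,1.5,0,100,-1,1.5,0,100,-1,1.5,0]

```text
clock: 38.4
ee_pos: [0.4466, -0.2235, 0.0061]
eef_rot: [1.595, 1.569, -0.368]
force: [-0.8, -0.2, 0.8]
opening: 0.075
```

Run:
```python
from h import *
print(mv(.4455,-.223,.005,-22.6))
```

```text
(array([ 1.1, -1.2, -0. ]), np.float64(0.1), 'cur phi', np.float64(-22.5), 'j7', np.float64(11.1), 'len', np.float64(2.0))
```

Emit:
arm_command:
  deltas: [0,-0.8,0,0,0,-0.8,0,0,0,-0.8,0,0,0,-0.8,0,0,0,-0.8,0,0,0,-0.8,0,0,0,-0.8,0,0]
  fingers: 20
  squeeze: 20

```text
clock: 39.1
ee_pos: [0.4456, -0.2232, 0.0062]
eef_rot: [1.699, 1.569, -0.264]
force: [-0.7, 1.3, 6.7]
opening: 0.0455
```

Emit:
arm_command:
  deltas: [0,0,0,0,0,0,0,0,0,0,0,0]
  fingers: 80

```text
clock: 39.4
ee_pos: [0.4449, -0.2229, 0.0052]
eef_rot: [-0.949, 1.571, -2.913]
force: [-0.5, 0.3, 0.2]
opening: 0.0797
```

Emit:
arm_command:
  deltas: [-15,0,0,0,-38,0,0,0,-50,0,0,-6,-52,0,0,-14,-52,0,0,-22,-52,0,0,-30,-52,0,0,-38,-52,0,0,-46,-52,0,0,-54,-52,0,0,-62]

```text
clock: 40.4
ee_pos: [0.4448, -0.223, 0.0571]
eef_rot: [-2.284, 1.571, 3.123]
force: [-0.3, 0.4, 0.0]
opening: 0.0801
```

Emit:
arm_command:
  deltas: [0,0,0,-8,0,0,0,-16,0,0,0,-24,0,0,0,-28,0,0,0,-28,0,0,0,-28]

```text
clock: 41.0
ee_pos: [0.4447, -0.2231, 0.057]
eef_rot: [3.101, 1.57, 2.706]
force: [0.1, -0.2, 0.3]
opening: 0.0802
```

Run:
```python
from h import *
look('k2',.034,mats=False,names=['wrist'],box=(.446,-.222))
print(telemetry.get_state()['ee_pos'],mv(.4455,-.223,.005,67.4))
```

```text
wrist top px [440  66] A 5161 rect c [ 390.5 -110.4] wh [68.3 46.7] ang 46.1 circ [ 393.5 -113.2] D 76.8 mean [ 387.  -120.6] col [250 232   0]
wrist top px [281 253] A 7059 rect c [ 444.2 -222. ] wh [45.7 46.9] ang 67.4 circ [ 444.4 -222. ] D 63.4 mean [ 443.6 -221.8] col [232 186 128]
wrist top px [269 370] A 537 rect c [ 509.4 -258. ] wh [42.7  9. ] ang 62.8 circ [ 512.5 -259.6] D 42.7 mean [ 509.8 -257.4] col [ 28 156  64]
[ 0.44482584 -0.22304714  0.05710868] (array([52.1,  0.3,  0.6]), np.float64(-0.0), 'cur phi', np.float64(67.4), 'j7', np.float64(81.3), 'len', np.float64(52.0))
```

Emit:
arm_command:
  deltas: [15,0,0,0,38,0,0,0,49,0,0,0,52,0,0,0,52,0,0,0,52,0,0,0]

```text
clock: 41.65
ee_pos: [0.4454, -0.2231, 0.0058]
eef_rot: [-0.069, 1.57, -0.462]
force: [-0.1, -0.6, 0.9]
opening: 0.08
```

Emit:
arm_command:
  deltas: [0,0,0,0,0,0,0,0,0,0,0,0,0,0,0,0,0,0,0,0,0,0,0,0,0,0,0,0]
  fingers: 20
  squeeze: 35

```text
clock: 42.35
ee_pos: [0.4454, -0.2232, 0.0059]
eef_rot: [-0.152, 1.57, -0.545]
force: [-1.3, 1.0, 6.6]
opening: 0.0455
```

Run:
```python
from h import *
print(mv(.6413,.1088,.12,24),telemetry.get_state()['force'])
```

```text
(array([-114.1,  381.7,   54. ]), np.float64(43.5), 'cur phi', np.float64(67.5), 'j7', np.float64(79.7), 'len', np.float64(402.0)) [-1.25558829  0.96339806  6.55706488]
```

Emit:
arm_command:
  deltas: [-25,0,0,0,-65,8,1,2,-100,28,4,7,-112,65,9,13,-114,110,15,19,-114,157,22,25,-114,204,29,31,-114,251,35,37,-114,298,42,42,-114,340,48,43.5]

```text
clock: 43.35
ee_pos: [0.6201, 0.0754, 0.1191]
eef_rot: [2.587, 1.571, 1.433]
force: [0.7, -1.7, -1.0]
opening: 0.0458
```

Run:
```python
from h import *
print(mv(.6413,.1088,.060,24),telemetry.get_state()['force'])
```

```text
(array([ 59.1,  33. , -21.9]), np.float64(-0.1), 'cur phi', np.float64(23.9), 'j7', np.float64(11.1), 'len', np.float64(71.0)) [ 0.66482979 -1.67758987 -1.01173602]
```

Emit:
arm_command:
  deltas: [0,18,-12,0,0,29,-19,0,10,33,-22,0,30,33,-22,0,48,33,-22,0,57,33,-22,0,59,33,-22,0,59,33,-22,0,59,33,-22,0,59,33,-22,0]

```text
clock: 44.35
ee_pos: [0.6413, 0.1063, 0.0612]
eef_rot: [1.325, 1.569, 0.172]
force: [-1.4, -0.8, -0.5]
opening: 0.0454
```

Run:
```python
from h import *
print(mv(.6413,.1088,.048,24),telemetry.get_state()['force'])
p,d,K,T,st=grab('wrist','l1'); W=world(d,K,T); z=W[...,2]; hsv=cv2.cvtColor(p,cv2.COLOR_RGB2HSV)
zt=st['ee_pos'][2]+.028; print(zt,st['ee_pos'])
report('lid',p,d,K,T,(abs(z-zt)<.005)&(hsv[...,1]>70),zt,800)
report('lower',p,d,K,T,(abs(z-.042)<.003)&(hsv[...,1]>70),.042,800)
```

```text
(array([13.2,  1. , -2.3]), np.float64(-0.0), 'cur phi', np.float64(24.0), 'j7', np.float64(8.3), 'len', np.float64(13.0)) [-1.38335396 -0.77638812 -0.54658503]
0.08917943395591832 [0.64126167 0.10629219 0.06117943]
lid px [281 303] A 12871 rect c [640.3 108.3] wh [46.6 47.5] ang 23.9 circ [640.4 108.4] D 63.8 mean [639.8 109.4] col [208 160 107]
lower px [286 211] A 5476 rect c [635.1 124.1] wh [65.4 36.6] ang 24.0 circ [635.2 123.9] D 73.7 mean [633.1 131.2] col [205 159 107]
```

View pics/l1.png

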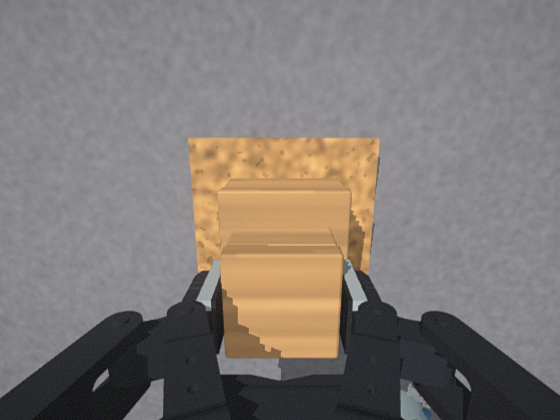

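Emit:
arm_command:
  deltas: [2,0.5,-1,0,5,1,-2,0,8,1,-2,0,10,1,-2,0,11,1,-2,0,12,1,-2,0,12,1,-2,0]

```text
clock: 45.1
ee_pos: [0.6407, 0.1085, 0.0481]
eef_rot: [-0.873, 1.571, -2.025]
force: [0.0, -0.3, -0.4]
opening: 0.045
```

Run:
```python
from h import *
print(mv(.6414,.1088,.048,24),telemetry.get_state()['force'])
```

```text
(array([ 0.1,  0.7, -0. ]), np.float64(-0.0), 'cur phi', np.float64(24.0), 'j7', np.float64(8.1), 'len', np.float64(1.0)) [ 0.00814374 -0.28254421 -0.4287438 ]
```

Emit:
arm_command:
  deltas: [0,0.6,0,0,0.5,0.6,0,0,0.9,0.6,0,0,0.9,0.6,0,0]

```text
clock: 45.5
ee_pos: [0.6415, 0.1089, 0.0479]
eef_rot: [1.233, 1.57, 0.081]
force: [-2.0, -0.4, 4.4]
opening: 0.0457
```

Emit:
arm_command:
  deltas: [0,0,0,0,0,0,0,0,0,0,0,0,0,0,0,0]
  fingers: 75

```text
clock: 45.9
ee_pos: [0.6412, 0.1087, 0.047]
eef_rot: [-1.584, 1.571, -2.736]
force: [-0.1, 0.1, 0.9]
opening: 0.0752
```

Emit:
arm_command:
  deltas: [-15,0,0,0,-45,0,0,0,-75,0,0,0,-90,0,0,0,-100,0,0,0,-100,0,0,0,-100,0,0,0]

```text
clock: 46.6
ee_pos: [0.6406, 0.1086, 0.1464]
eef_rot: [-1.744, 1.569, -2.896]
force: [-0.5, -0.1, 0.9]
opening: 0.0752
```

Run:
```python
from h import *
look('m1',.076,box=(.641,.109))
look('m2',.112,mats=False,names=['scene','side'],box=(.656,-.12))
look('m3',.042,mats=False,names=['wrist'],box=(.641,.109))
```

```text
wrist cork px [282 178] A 7835 rect c [641.2 110.2] wh [110.3 110.1] ang 24.0 circ [640.8 110.7] D 153.8 mean [634.  125.3] col [205 157 103]
wrist top px [283 224] A 4568 rect c [641.  110.5] wh [45.7 46. ] ang 24.0 circ [641.3 110. ] D 63.4 mean [640.8 110.9] col [215 166 112]
scene cork px [271 273] A 885 rect c [641.9 107.1] wh [112.3 111.8] ang 24.0 circ [642.6 106.7] D 153.2 mean [652.  128.5] col [180 141  95]
scene top px [269 243] A 348 rect c [644.1 109.8] wh [50.9 49.3] ang 23.3 circ [643.1 109.1] D 67.6 mean [644.2 109.3] col [193 155 110]
side cork px [276 196] A 383 rect c [639.5 108.5] wh [113.2 111.6] ang 23.8 circ [637.7 107.4] D 148.8 mean [626.5  90.7] col [149 118  90]
side top px [274 174] A 130 rect c [637.5 107.4] wh [51.7 48. ] ang 25.6 circ [636.7 104.7] D 64.8 mean [637.4 107.5] col [167 135 105]
scene top px [213 179] A 176 rect c [ 657.8 -119.8] wh [48.  44.2] ang 55.5 circ [ 656.8 -119.2] D 51.4 mean [ 658.1 -120. ] col [229 228 223]
side top px [335 190] A 123 rect c [ 650.3 -122.2] wh [44.9 42.3] ang 43.4 circ [ 651.3 -123.3] D 49.1 mean [ 651.1 -121.5] col [200 193 193]
wrist top px [283 193] A 2700 rect c [641.3 110.6] wh [65.6 66. ] ang 24.0 circ [641.2 110.5] D 91.0 mean [636.1 122.7] col [208 161 109]
wrist top px [355 360] A 290 rect c [754.2  10.1] wh [37.6 13.1] ang 76.7 circ [757.6   9.3] D 38.1 mean [753.9  12.1] col [146 162 165]
```

View pics/m1_scene.png

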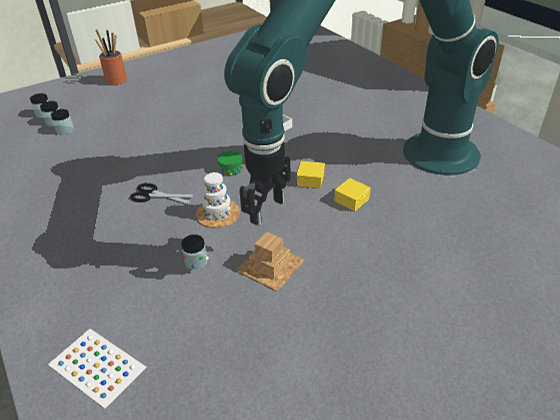

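View pics/m1_wrist.png

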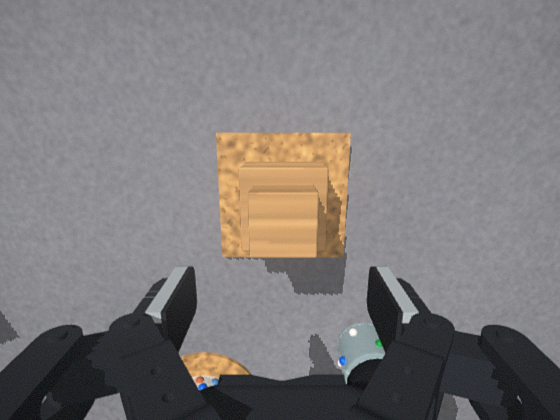

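View pics/m1_side.png

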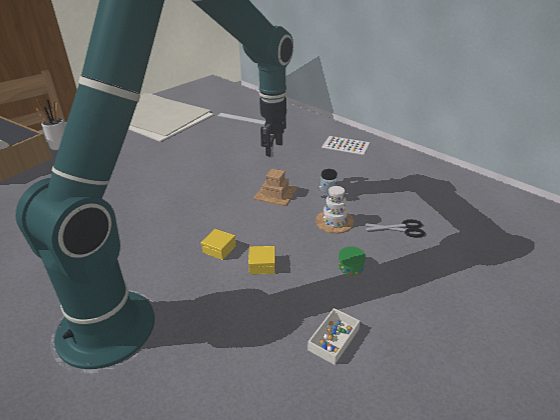

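Both piles are standing: tubs at scene px (214,197), boxes at (270,257), jar, tray and scissors where they were. The gripper is clear, so I hand in.

```bash
python3 -c "
from cell import workorder; print(workorder.close_job())"
```

```text
the job is handed in; nothing more can be done
None
```

Both piles are built and standing, and I handed the job in at about 47 s. The three tubs are on the round mat, large, medium, then small. The two boxes are on the square mat, large below and small on it, with edges lined up with the mat.

Last checks:
- **Tubs, wrist camera:** each tub's centre is within about 1 mm of the mat's centre and of the tub below it. I measured each one just after placing it; the last pictures, from the scene and side cameras, show the top tub unmoved.
- **Boxes, wrist camera:** both box centres are within about 0.5 mm of the mat's centre. Mat and boxes all read 24.0° in yaw.
- **Where the cameras disagreed:** the scene and side cameras differ by about 5–7 mm in x on the upper lids. They already differed by 5–6 mm before anything was moved, so I relied on the wrist camera, comparing each part with its mat in the same view.
- **Bystanders:** in the final pictures the jar, tray, scissors, yellow boxes and green tub look to be where they were at the start. I judged this by eye and did not measure it.
- **Contact:** the measured wrist force read under about 10 N at the end of every move, and the gripper was clear of both piles at hand-in.

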